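# Turn the finish-sample leaf over its spine

### The job

The leaf of the finish-sample stand is to be turned over its spine so that it lies flat on the other side, but the jar of screws stands where it will come down. First push the jar clear of that place, sliding it upright along the bench without picking it up or squeezing it; then push the leaf over gently with the fingertips and press it flat on the other side. Leave the stray tools round about where they are.

Things in the scene. Friction and masses are not known exactly. Their poses are not given: they have to be found in the camera images.
- stand: Low dark-wood sample stand, fixed to the bench, 170 mm long (its x axis, along the spine) and 36 mm wide, 74 mm high at its two end cheeks and about 65 mm between them. Origin: centre of its underside on the bench. Its y axis points across the spine towards the side where the leaf has to lie in the end; z up.
- spine_mid (a point): Middle of the hinge axis (the steel spine rod) of the leaf, 58 mm above the bench straight over the stand's origin; the hinge axis runs along the stand's x axis.
- leaf_edge (a point): Middle of the leaf's free edge (end of the red thumb tab), 153 mm from the hinge axis, half-way through the leaf's thickness. The leaf is a plywood panel 124 mm along the spine and 8 mm thick (9.6 mm over the sample chips on both faces); panel to 140 mm from the hinge axis, then the red tab, 44 mm wide. It sticks out freely beyond the stand, so when it lies flat there is 53 mm of free height between it and the bench on either side.
- leaf (a joint): Hinge angle of the leaf, rad: 0 = lying flat on the stand's -y side, 1.57 = upright, 3.14 = lying flat on the +y side (end stop at both ends). It starts flat or a little raised (0 to 0.3). The hinge is stiff enough (0.19 N m of friction) that the leaf stays wherever it is left; pushing it up near its edge takes 2 to 3 N.
- jar_mid (a point): Centre, half-way up (40 mm above its foot), of the jar of brass screws with the red lid (its wall is clear glass, hardly seen), 62 mm across and 80 mm high, about 0.2 to 0.4 kg, loose on the bench on the stand's +y side, where the leaf would strike it. Its z axis points up out of the lid.
- spray_can: Bystander: blue spray can with a white cap, 53 mm across, 152 mm high, standing loose; origin at the centre of its foot.
- wax_tin: Bystander: flat round tin with a green lid, 79 mm across, 34 mm high; origin at the centre of its underside.
- faceplate: Bystander: grey steel lathe faceplate, 82 mm across, 26 mm high; origin at the centre of its underside.
- sanding_block: Bystander: wooden sanding block, 63 x 112 x 29 mm; origin at the centre of its underside.
- tape_measure: Bystander: yellow tape measure, 36 x 83 x 63 mm; origin at the centre of its underside.
- offcut: Bystander: light wooden offcut, 45 x 90 x 22 mm; origin at the centre of its underside.
- folding_rule: Bystander: folded boxwood rule, 25 x 200 x 9 mm; origin at the centre of its underside.
Mind the look-alikes: they are no part of the job. Leave any grey or orange look-alike of the part that bears jar_mid alone.

How it is judged:
On the way, in this order (a step that is already met when the one before it is completed fails the run):
1. the jar stands upright on the bench, clear of the place where the leaf will lie, before the leaf is raised past about 45 degrees (value of joint leaf below 0.8 rad and (y of jar_mid in the frame of stand above 0.183 m or x of jar_mid in the frame of stand above 0.093 m or x of jar_mid in the frame of stand below -0.093 m or (y of jar_mid in the frame of stand above 0.171 m and (x of jar_mid in the frame of stand above 0.053 m or x of jar_mid in the frame of stand below -0.053 m))) and angle between jar_mid's own z axis and vertical below 0.1 rad and height (world z) of jar_mid between 0.035 and 0.045 m), for 0.2 s.
2. the leaf lies flat on the other side (value of joint leaf above 3.07 rad), for 0.2 s.
At the end, for the whole second after the job is handed in: Leaf still, flat on the stand's +y side (joint above 3.07 rad); jar upright on the bench (within 0.1 rad and 5 mm), outside the leaf's outline: its centre over 183 mm from the spine (171 mm beside the tab), or over 93 mm along the spine from the stand's middle (value of joint leaf above 3.07 rad and velocity of joint leaf below 0.05 rad/s and (y of jar_mid in the frame of stand above 0.183 m or x of jar_mid in the frame of stand above 0.093 m or x of jar_mid in the frame of stand below -0.093 m or (y of jar_mid in the frame of stand above 0.171 m and (x of jar_mid in the frame of stand above 0.053 m or x of jar_mid in the frame of stand below -0.053 m))) and angle between jar_mid's own z axis and vertical below 0.1 rad and height (world z) of jar_mid between 0.035 and 0.045 m); the robot touches nothing.
It fails at once if the jar is lifted more than 12 mm off the bench or tipped by more than 0.35 rad (height (world z) of jar_mid above 0.052 m or angle between jar_mid's own z axis and vertical above 0.35 rad).
It fails at once if the jar is squeezed or struck: more than 20 N between fingers and jar (contact force between the fingers and jar above 20 N).
It fails at once if the leaf is brought down on the jar (contact force between leaf and jar above 3 N).
It fails at once if the leaf is pinched, handled roughly (more than 35 N from the fingers) or flung over (faster than 5 rad/s) (contact force between the fingers and leaf above 35 N or velocity of joint leaf above 5 rad/s).
It fails at once if a bystander is moved by more than 20 mm (distance of any of spray_can, wax_tin, faceplate, sanding_block, tape_measure, offcut, folding_rule from where it was at the start of the episode above 0.02 m).
It also fails if it takes over 62 s, if anything falls off the work surface, if the arm or the gripper's body presses on something with over 40 N, if the wrist force passes 120 N, or if a joint passes its speed limit or range.

### The arm

A 6-joint arm with a two-finger parallel gripper is mounted at the origin on the work surface; the furniture and walls round the work are solid. World frame = base frame: x ahead of the robot, y to its left, z up, the work surface at z = 0. Lengths are in m, angles in rad, forces in N, time in s.
With the tool pointing down it reaches from about 0.3 to 0.875 m from the base axis. Payload 6.4 kg.
Tool frame: the origin (TCP) lies midway between the tips of the shut fingers; the grasp point (between the pads) lies 19 mm behind it (grasp_offset is the distance from the TCP to the grasp point, in m); z points along the fingers, y is the line along which they close (so a half turn about z gives the same grasp; the last joint's range is limited). The gripper opens to 85 mm and grips with 20 to 120 N. Pads are 22 mm wide; open, the fingers measure 114 mm over their backs; the gripper's body (76 mm by 85 mm) begins 54 mm behind the grasp point. The pads swing forward as they close: fully open they stand 13 mm farther back than shut.
Start: joints at [-0.206, 0.181, 1.607, -0, 1.354, -0.206], TCP at [0.575, 0, 0.231] pointing down, gripper open.
Joint ranges: [-2.99, 2.99], [-0.89, 2.07], [0.3, 2.58], [-1.14, 4.28], [0, 2.63], [-3.12, 3.12]. Speed limits (rad/s): [2.57, 2.57, 3.01, 3.14, 3.14, 3.14].

### API

Orientations are given as a unit quaternion [w, x, y, z].
In Python, from bench import * gives the robot as it stands. The module is installed in compiled form; this text tells all that it offers.
- The arm moves only by the tool servo_tool, never from a script. Its argument "commands" is text: rows parted by semicolons, each of 7 numbers parted by spaces: the turn, a rotation vector about the tool's x, y, z in rad, then the shift along the tool's x, y, z in mm, then the opening, from 0 (shut) to 1 (fully open). In form: wx wy wz dx dy dz claw; .... A call has 1 to 5 rows; each row shifts and turns the commanded pose from where the row before left it, along the tool's axes as they then stand; what a row does not reach is not made up. A row lasts 1/8 s, in which the tool goes at most 62.5 mm and 10.7 degrees, less where a joint would pass 70% of its speed; a pose out of reach is approached as far as the arm can. A call with a gripper value outside its range is refused whole. The fingers move at their own pace and stop on an object; the grip force is fixed at half the most. Time passes only in rows, so rows that do not move let the fingers close. It gives the time, the measured TCP pose, the force, the opening and the grip force at its end, in the units of the state.
- get_obs(): the state, without advancing time (a new reading comes with each control period).
- camera(name): name is "scene" or "side" or "wrist"; returns the picture (480x640x3 uint8, blue, green, red); there is no depth.
- calibration(name): a dict with "fx", "fy", "cx", "cy" (pixels), "R" (3x3) and "t" (3): a world point X has camera coordinates R X + t. Camera axes: x right, y down, z forward; pixel columns grow to the right and rows downward; lengths in m; the calibration is good to about 2 mm. The wrist camera is an equidistant fisheye: a pixel r from the principal point sees the ray r / f radians off the axis. A picture is of the moment at which its call begins: read the wrist's pose just before it. calibration takes no time and is no camera call; for the wrist camera it gives the pose at the moment of the call.
- hand_in(): hands the job in; it is judged then, once.
The state is a dict: "time_s": time; "q": joint angles; "dq": joint speeds; "joint_efforts": joint torques, N m; "eef_pos": TCP position; "eef_rot": TCP orientation; "wrist_force": force on the tool from outside, world axes, zero at the start; "torque": the same for the moment, N m; "opening": opening from 0.0 (shut) to 1.0 (fully open); "grasp_force": force on a finger pad.
Only numpy, scipy, OpenCV 4.12 (cv2) and the standard library are available. Lean on these libraries where they do the work, as an engineer would, in place of code of your own. Each camera call takes 0.05 s, during which the arm holds its last target. There are 200 camera calls.

## Working session

There is one attempt and no reset: what is moved stays moved. The work goes in short steps, Python scripts to look and compute and a tool call to move; the robot and the scene stay as the last step left them, time stands still between calls to the robot, and variables do not carry over. Pictures are saved under pics/ and viewed, at most 10 in all, crops included, and the job is handed in when it is done.

Besides the shell and the picture viewer there is one more tool, called after "Request:" in YAML: its name, and indented under it one key for each argument. servo_tool: Moves the arm, as the interface text tells. Its arguments: {"type":"object","properties":{"commands":{"type":"string"}},"required":["commands"]}

```bash
mkdir -p pics; python3 - <<'E'
from bench import *
import cv2,numpy as np
np.set_printoptions(precision=4,suppress=True)
o=get_obs();print(o['time_s'],o['eef_pos'],o['eef_rot'])
for n in ("scene","side","wrist"):
    c=calibration(n);print(n,c)
    cv2.imwrite(f'pics/{n}0.png',camera(n))
E
```

```text
0.0 [0.5744 0.0001 0.2304] [-0.0007  0.7071  0.7071 -0.0005]
scene {'fx': 601.3847645833708, 'fy': 601.3847645833708, 'cx': 308.9773998877709, 'cy': 239.90757305450433, 'R': array([[ 0.898 , -0.4399, -0.0089],
       [-0.3171, -0.633 , -0.7062],
       [ 0.305 ,  0.637 , -0.7079]]), 't': array([-0.4129,  0.2132,  1.257 ])}
side {'fx': 516.0723615547336, 'fy': 516.0723615547336, 'cx': 316.4871828349071, 'cy': 235.96469404019044, 'R': array([[ 0.922 , -0.3871,  0.002 ],
       [-0.2293, -0.5503, -0.8029],
       [ 0.3119,  0.7398, -0.5961]]), 't': array([-0.437 ,  0.1674,  0.8882])}
wrist {'fx': 371.64829954431775, 'fy': 371.64829954431775, 'cx': 315.38348488668055, 'cy': 239.82429581327415, 'R': array([[ 1.    , -0.0003, -0.0015],
       [ 0.0001, -0.9541,  0.2995],
       [-0.0015, -0.2995, -0.9541]]), 't': array([-0.5752, -0.0383,  0.3804])}
```

View pics/scene0.png

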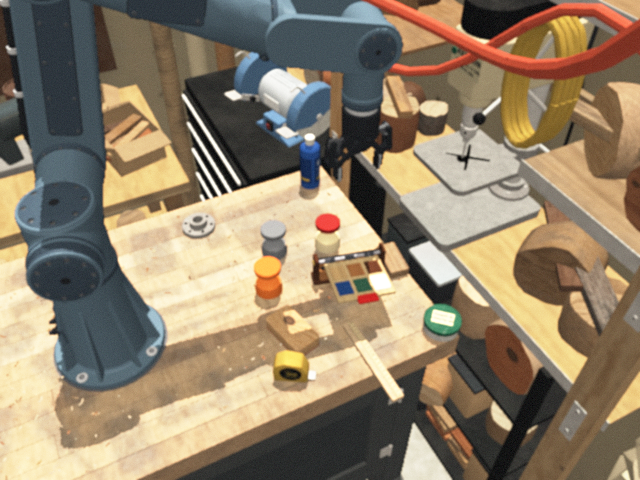

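View pics/side0.png

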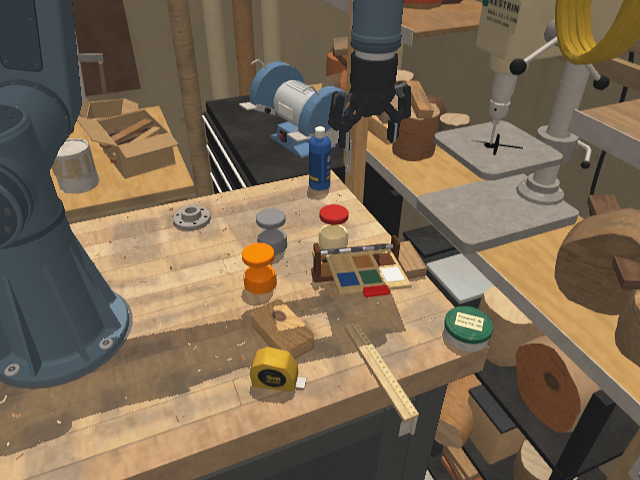

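The side view shows the red-lidded jar at about (333,220) and the leaf's red tab at (376,291). There is a grey look-alike at (271,230) and an orange one at (259,268), so only the red-lidded jar fits the description. I'll confirm it in an enlarged crop and get the wrist view.

```bash
python3 - <<'E'
import cv2,numpy as np
a=cv2.imread('pics/side0.png')[170:320,230:440]
b=cv2.resize(a,None,fx=3.8,fy=3.8,interpolation=cv2.INTER_CUBIC);cv2.imwrite('pics/crop1.png',b)
E
```

```text
(no output)
```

View pics/crop1.png

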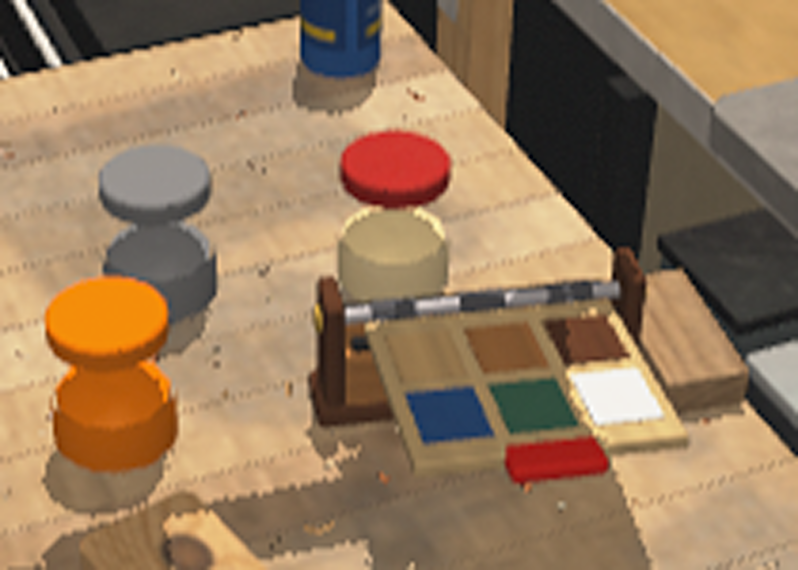

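View pics/wrist0.png

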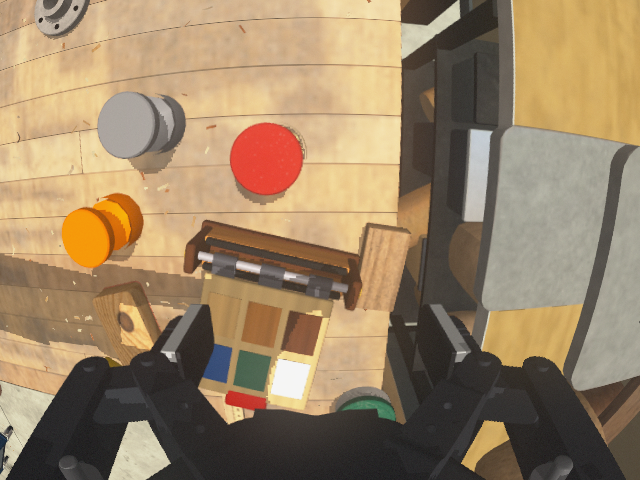

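The crop confirms the red-lidded glass jar with pale brass screws just behind the stand, distinct from the grey and orange ones. In the wrist view the lid is at (267,159), the rod ends are about (199,256) and (344,292), and the tab is at (245,400). Next I'll turn these into positions.

```bash
cat > h.py <<'E'
import numpy as np,cv2
def ray(c,uv,fish=False):
    x=(uv[0]-c['cx'])/c['fx'];y=(uv[1]-c['cy'])/c['fy']
    if fish:
        r=np.hypot(x,y);d=np.array([x/r*np.sin(r),y/r*np.sin(r),np.cos(r)]) if r>0 else np.array([0,0,1.])
    else: d=np.array([x,y,1.])
    return -c['R'].T@c['t'],c['R'].T@d
def onz(c,uv,z,fish=False):
    p,d=ray(c,uv,fish);return p+d*(z-p[2])/d[2]
def tri(rs):
    A=0;b=0
    for p,d in rs:
        d=d/np.linalg.norm(d);M=np.eye(3)-np.outer(d,d);A=A+M;b=b+M@p
    return np.linalg.solve(A,b)
def redblobs(im,n=3,lo=(0,170,100),hi=(6,255,255)):
    h=cv2.cvtColor(im,cv2.COLOR_BGR2HSV)
    m=cv2.inRange(h,lo,hi)|cv2.inRange(h,(175,170,100),(180,255,255))
    k,l,s,ce=cv2.connectedComponentsWithStats(m)
    return sorted([(int(s[i,4]),ce[i].round(1).tolist(),s[i,:4].tolist()) for i in range(1,k)],reverse=True)[:n]
E
python3 - <<'E'
from bench import *
from h import *
np.set_printoptions(precision=4,suppress=True)
C={n:calibration(n) for n in("scene","side","wrist")}
for n in C:
    im=cv2.imread(f'pics/{n}0.png')
    for b in redblobs(im,4): print(n,b,'z.08',onz(C[n],b[1],.08,n=='wrist'),'z.058',onz(C[n],b[1],.058,n=='wrist'))
W=C['wrist']
for nm,uv,z in [('rodL',(199,256),.058),('rodR',(344,292),.058),('cheekL top',(196,243),.07),('cheekR top',(355,284),.07),('grey',(127,125),.08),('orange',(88,238),.08),('plinth backL',(206,221),.065),('backR',(360,258),.065),('offcut TL',(364,222),.022),('offcut TR',(410,229),.022),('offBR',(392,312),.022),('bench edge',(400,150),0),('edge',(402,20),0)]: print(nm,onz(W,uv,z,True))
c=C['side']
f=lambda x,y:(230+x/3.8,170+y/3.8)
for nm,uv,z in [('rodL',f(345,314),.058),('rodR',f(622,290),.058),('cheekLtop',f(328,282),.074),('cheekRtop',f(628,252),.074),('can foot',f(340,68),0),('grey',f(155,178),.08),('orange',f(108,318),.08)]: print('side',nm,onz(c,uv,z))
E
```

```text
scene (6136, [531.2, 45.0], [365, 0, 275, 79]) z.08 [1.5222 0.5008 0.08  ] z.058 [1.5559 0.5318 0.058 ]
scene (335, [327.3, 223.1], [316, 215, 23, 18]) z.08 [0.5292 0.0438 0.08  ] z.058 [0.5401 0.0643 0.058 ]
scene (164, [367.5, 297.9], [358, 293, 21, 11]) z.08 [ 0.5006 -0.1908  0.08  ] z.058 [ 0.5108 -0.1757  0.058 ]
scene (2, [413.5, 67.0], [413, 67, 2, 1]) z.08 [1.0984 0.5555 0.08  ] z.058 [1.1224 0.5878 0.058 ]
side (407, [333.5, 213.5], [320, 205, 28, 20]) z.08 [0.5314 0.0485 0.08  ] z.058 [0.5453 0.078  0.058 ]
side (251, [375.8, 290.6], [363, 285, 27, 12]) z.08 [ 0.5023 -0.187   0.08  ] z.058 [ 0.5151 -0.1664  0.058 ]
side (94, [421.8, 0.9], [404, 0, 37, 3]) z.08 [1.701  1.5829 0.08  ] z.058 [1.7588 1.6701 0.058 ]
side (2, [280.0, 133.5], [280, 133, 1, 2]) z.08 [0.5555 0.439  0.08  ] z.058 [0.5702 0.4831 0.058 ]
wrist (4058, [265.9, 158.5], [230, 123, 73, 72]) z.08 [0.5363 0.0524 0.08  ] z.058 [0.5333 0.0506 0.058 ]
wrist (519, [244.6, 400.4], [225, 391, 41, 19]) z.08 [ 0.501  -0.1918  0.08  ] z.058 [ 0.4954 -0.2119  0.058 ]
rodL [ 0.4666 -0.0378  0.058 ]
rodR [ 0.6023 -0.0733  0.058 ]
cheekL top [ 0.4691 -0.0211  0.07  ]
cheekR top [ 0.611  -0.0597  0.07  ]
grey [0.4156 0.0871 0.08  ]
orange [ 0.3596 -0.0132  0.08  ]
plinth backL [ 0.4788 -0.0023  0.065 ]
backR [ 0.6151 -0.0367  0.065 ]
offcut TL [ 0.6232 -0.0149  0.022 ]
offcut TR [ 0.6704 -0.0218  0.022 ]
offBR [ 0.6586 -0.1155  0.022 ]
bench edge [0.6612 0.0554 0.    ]
edge [0.6625 0.1917 0.    ]
side rodL [ 0.4688 -0.033   0.058 ]
side rodR [ 0.6058 -0.0689  0.058 ]
side cheekLtop [ 0.463  -0.0248  0.074 ]
side cheekRtop [ 0.6126 -0.0602  0.074 ]
side can foot [0.5961 0.2717 0.    ]
side grey [0.4107 0.0859 0.08  ]
side orange [ 0.352  -0.0177  0.08  ]
```

Request:
servo_tool:
  commands: "0 0 0.1275 0 0 0 0.4; 0 0 0.1275 0 0 0 0.4; 0 0 0 -9 -26 40 0.4; 0 0 0 -9 -26 40 0.4; 0 0 0 0 0 20 0.4"

```text
time_s: 0.78
eef_pos: [0.5166, -0.0037, 0.1284]
eef_rot: [-0.002, 0.791, 0.611, -0.002]
wrist_force: [0.6, -0.8, 0.4]
opening: 0.401
grasp_force: 0.0
```

```bash
python3 - <<'E'
from bench import *
from h import *
np.set_printoptions(precision=4,suppress=True)
o=get_obs();print(o['time_s'],o['eef_pos'],o['eef_rot'],o['opening'],o['wrist_force'])
W=calibration('wrist');im=camera('wrist');cv2.imwrite('pics/w1.png',im)
for b in redblobs(im): print(b,onz(W,b[1],.08,True))
E
```

```text
0.775 [ 0.5166 -0.0037  0.1284] [-0.0021  0.7913  0.6114 -0.0017] 0.4012691814459007 [ 0.6018 -0.753   0.3895]
(9656, [322.2, 161.8], [267, 107, 111, 111]) [0.5356 0.0526 0.08  ]
```

View pics/w1.png

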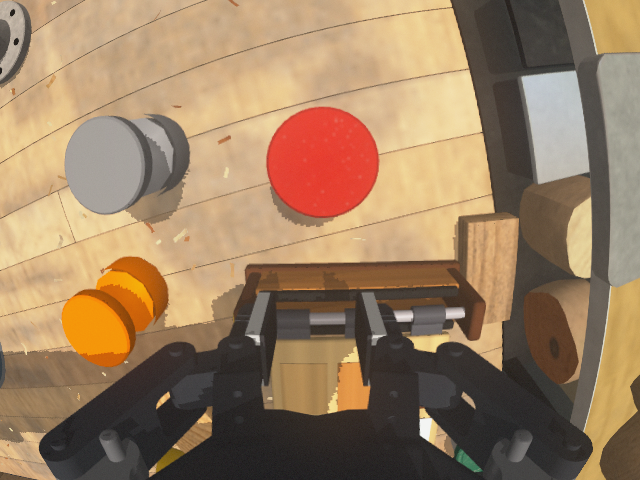

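The wrist view shows the red lid at (322,162) straight ahead of the fingers, with the stand's back edge level across row 263. I'll descend into the gap between them.

Request:
servo_tool:
  commands: "0 0 0 0 4 30 0.4; 0 0 0 0 0 30 0.4; 0 0 0 0 0 28 0.4; 0 0 0 0 0 18 0.4; 0 0 0 0 0 0 0.4"

```text
time_s: 1.45
eef_pos: [0.5233, -0.0051, 0.0244]
eef_rot: [-0.001, 0.791, 0.611, -0.001]
wrist_force: [-0.9, 0.9, -0.0]
opening: 0.4
grasp_force: 0.0
```

Request:
servo_tool:
  commands: "0 0 0 6 0 0 0.4; 0 0 0 6 0 0 0.4; 0 0 0 5 0 0 0.4; 0 0 0 5 0 0 0.4; 0 0 0 5 0 0 0.4"

```text
time_s: 2.08
eef_pos: [0.5305, 0.0209, 0.0254]
eef_rot: [-0.0, 0.791, 0.612, -0.0]
wrist_force: [-3.0, -2.5, 3.0]
opening: 0.399
grasp_force: 1.0
```

Request:
servo_tool:
  commands: "0 0 0 7 0 0 0.4; 0 0 0 8 0 0 0.4; 0 0 0 8 0 0 0.4; 0 0 0 8 0 0 0.4; 0 0 0 8 0 0 0.4"

```text
time_s: 2.7
eef_pos: [0.5409, 0.0591, 0.0253]
eef_rot: [0.0, 0.791, 0.611, 0.0]
wrist_force: [-0.8, -3.0, 1.0]
opening: 0.4
grasp_force: 1.1
```

```bash
cat > jar.py <<'E'
from bench import *
from h import *
np.set_printoptions(precision=4,suppress=True)
o=get_obs();S=np.array([.536,-.053]);ex=np.array([.967,-.253]);ey=np.array([.253,.967])
f=lambda p:np.array([(p[:2]-S)@ex,(p[:2]-S)@ey])
print(o['time_s'],'tcp stand',f(np.array(o['eef_pos'])),o['eef_pos'],o['wrist_force'])
rs=[]
for n in('scene','side','wrist'):
    c=calibration(n);im=camera(n);cv2.imwrite(f'pics/{n}_{o["time_s"]:.2f}.png',im)
    for b in redblobs(im,4):
        p=onz(c,b[1],.08,n=='wrist')
        if b[0]>40 and .3<p[0]<.8 and abs(p[1])<.3: print(n,b,p,f(p))
E
python3 jar.py
```

```text
2.7 tcp stand [-0.0236  0.1097] [0.5409 0.0591 0.0253] [-0.8061 -3.0208  0.9579]
scene (149, [367.5, 298.4], [357, 294, 22, 10]) [ 0.4999 -0.192   0.08  ] [ 0.0003 -0.1435]
side (250, [375.7, 290.6], [363, 285, 27, 12]) [ 0.5022 -0.187   0.08  ] [ 0.0012 -0.1381]
side (79, [335.1, 206.6], [329, 203, 14, 9]) [0.5449 0.0703 0.08  ] [-0.0226  0.1215]
wrist (34117, [313.6, 272.1], [206, 170, 216, 203]) [0.5516 0.0991 0.08  ] [-0.0234  0.151 ]
```

Request:
servo_tool:
  commands: "0 0 0 8 0 0 0.4; 0 0 0 8 0 0 0.4; 0 0 0 8 0 0 0.4; 0 0 0 8 0 0 0.4; 0 0 0 8 0 0 0.4"

```text
time_s: 3.48
eef_pos: [0.5508, 0.0979, 0.0253]
eef_rot: [-0.0, 0.791, 0.611, -0.0]
wrist_force: [-0.3, -1.9, 0.5]
opening: 0.4
grasp_force: 1.0
```

Request:
servo_tool:
  commands: "0 0 0 7 0 0 0.4; 0 0 0 3 0 0 0.4; 0 0 0 0 0 0 0.4; 0 0 0 -15 0 0 0.4; 0 0 0 -25 0 0 0.4"

```text
time_s: 4.1
eef_pos: [0.5429, 0.0677, 0.0253]
eef_rot: [-0.0, 0.791, 0.612, 0.0]
wrist_force: [-0.2, 0.0, -0.1]
opening: 0.397
grasp_force: 0.0
```

Request:
servo_tool:
  commands: "0 0 0 -10 0 -40 0.4; 0 0 0 0 0 -60 0.4; 0 0 0 0 0 -60 0.2; 0 0 0 0 0 0 0; 0 0 0 0 0 0 0"

```text
time_s: 4.72
eef_pos: [0.5402, 0.058, 0.185]
eef_rot: [-0.0, 0.791, 0.611, 0.0]
wrist_force: [-0.2, 0.3, -0.1]
opening: -0.002
grasp_force: 0.0
```

```bash
python3 jar.py
```

```text
4.725 tcp stand [-0.024   0.1084] [0.5402 0.058  0.185 ] [-0.2341  0.2738 -0.1336]
scene (305, [319.6, 196.3], [309, 188, 22, 18]) [0.5558 0.136  0.08  ] [-0.0286  0.1878]
scene (149, [367.5, 298.4], [357, 294, 22, 10]) [ 0.4999 -0.192   0.08  ] [ 0.0003 -0.1435]
side (339, [327.7, 188.7], [315, 181, 27, 17]) [0.5593 0.1407 0.08  ] [-0.0265  0.1932]
side (250, [375.7, 290.6], [363, 285, 27, 12]) [ 0.5022 -0.187   0.08  ] [ 0.0012 -0.1381]
wrist (5986, [316.6, 111.3], [273, 69, 88, 86]) [0.5628 0.1426 0.08  ] [-0.0236  0.196 ]
```

The jar now stands at stand y ≈ 0.196, clear of the 0.183 limit. Next I'll go to the free edge of the leaf on the -y side and tilt the shut fingers so they can reach under it.

Request:
servo_tool:
  commands: "0 0 0 -50 5 -30 0; 0 0 0 -55 5 0 0; 0 0 0 -55 5 0 0; 0 0 0 -55 5 0 0; 0 0 0 -55 4 0 0"

```text
time_s: 5.5
eef_pos: [0.4946, -0.21, 0.2137]
eef_rot: [-0.001, 0.791, 0.612, -0.0]
wrist_force: [0.9, -0.8, 0.7]
opening: 0.002
grasp_force: 0.0
```

Request:
servo_tool:
  commands: "0 0 0 -55 0 0 0; 0 0.15 0 -20 0 0 0; 0 0.15 0 0 0 0 0; 0 0.15 0 0 0 0 0; 0 0.15 0 0 0 0 0"

```text
time_s: 6.12
eef_pos: [0.4765, -0.2814, 0.2143]
eef_rot: [-0.183, 0.756, 0.583, 0.236]
wrist_force: [0.3, -0.5, -0.7]
opening: -0.001
grasp_force: 0.0
```

```bash
cat > st.py <<'E'
from bench import *
import numpy as np
from scipy.spatial.transform import Rotation as R
np.set_printoptions(precision=4,suppress=True)
o=get_obs();S=np.array([.536,-.053,0]);B=np.array([[.967,-.253,0],[.253,.967,0],[0,0,1]])
M=R.from_quat(np.roll(o['eef_rot'],-1)).as_matrix()
print(o['time_s'],'q',np.array(o['q']),'tcp stand',B@(np.array(o['eef_pos'])-S),'F',B@o['wrist_force'])
print('tool x,y,z cols in stand\n',B@M)
E
python3 st.py
```

```text
6.125 q [-1.0039  0.3667  1.5306  0.4328  1.6748 -0.7979] tcp stand [ 0.0003 -0.236   0.2143] F [ 0.4223 -0.4539 -0.7414]
tool x,y,z cols in stand
 [[ 0.0003  0.9995 -0.0006]
 [ 0.8215  0.0001  0.5694]
 [ 0.5697 -0.0007 -0.8219]]
```

Request:
servo_tool:
  commands: "0 0.17 0 0 0 0 0; 0 0.17 0 0 0 0 0; 0 0 0 -27 0 36 0; 0 0 0 -27 0 36 0; 0 0 0 -27 0 36 0"

```text
time_s: 6.75
eef_pos: [0.4862, -0.2421, 0.0833]
eef_rot: [-0.278, 0.706, 0.544, 0.358]
wrist_force: [-0.7, -0.2, -1.1]
opening: 0.0
grasp_force: 0.0
```

```bash
python3 st.py; python3 - <<'E'
from bench import *
from h import *
im=camera('side');cv2.imwrite('pics/s2.png',cv2.resize(im[120:400,220:540],None,fx=2.2,fy=2.1))
E
```

```text
6.75 q [-1.0452  0.6915  1.5308  0.6082  1.6714 -0.9714] tcp stand [-0.0003 -0.1955  0.0833] F [-0.5973 -0.3906 -1.0809]
tool x,y,z cols in stand
 [[ 0.0016  0.9995 -0.0014]
 [ 0.5881  0.0002  0.8082]
 [ 0.8086 -0.0022 -0.5884]]
```

View pics/s2.png

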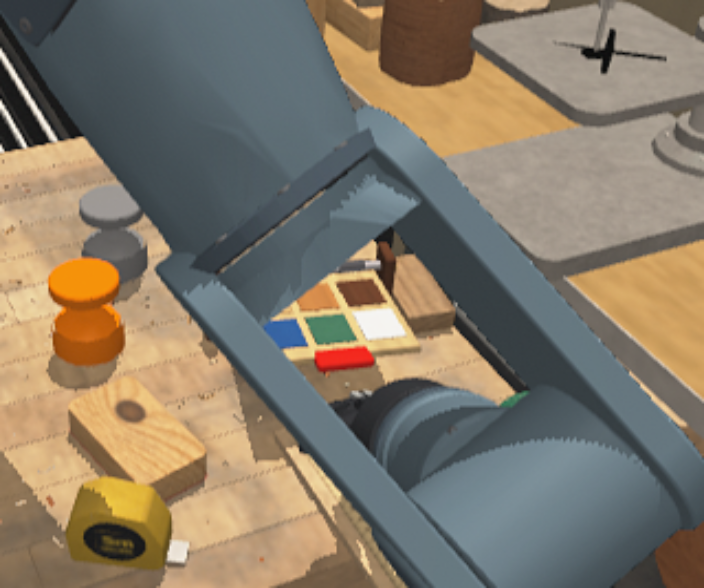

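The camera view is partly blocked by the arm, but the red tab (345,358 in the crop) lies straight ahead of the gripper. I'll slide under it a little low, then lift.

Request:
servo_tool:
  commands: "0 0 0 -5 0 15 0; 0 0 0 0 0 18 0; 0 0 0 0 0 16 0; 0 0 0 0 0 11 0; 0 0 0 0 0 0 0"

```text
time_s: 7.42
eef_pos: [0.4983, -0.1982, 0.0467]
eef_rot: [-0.277, 0.705, 0.545, 0.358]
wrist_force: [-0.4, -0.0, 0.0]
opening: -0.002
grasp_force: 0.0
```

Request:
servo_tool:
  commands: "0 0 0 4 0 0 0; 0 0 0 4 0 0 0; 0 0 0 4 0 0 0; 0 0 0 4 0 0 0; 0 0 0 4 0 0 0"

```text
time_s: 8.05
eef_pos: [0.5014, -0.1885, 0.0631]
eef_rot: [-0.276, 0.706, 0.545, 0.358]
wrist_force: [-1.6, -4.4, -0.6]
opening: 0.003
grasp_force: 1.8
```

```bash
python3 st.py
```

```text
8.05 q [-0.9786  0.6789  1.61    0.6501  1.5836 -0.9711] tcp stand [ 0.0008 -0.1398  0.0631] F [-0.4521 -4.6671 -0.59  ]
tool x,y,z cols in stand
 [[-0.0006  0.9995  0.0003]
 [ 0.5907  0.0001  0.8063]
 [ 0.8067  0.0006 -0.591 ]]
```

```bash
python3 - <<'E'
from bench import *
from h import *
im=camera('wrist');s=camera('side')[200:340,300:460]
s=cv2.resize(s,(548,480));cv2.imwrite('pics/w3.png',cv2.resize(np.hstack([im,s]),(800,323)))
E
```

```text
(no output)
```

View pics/w3.png

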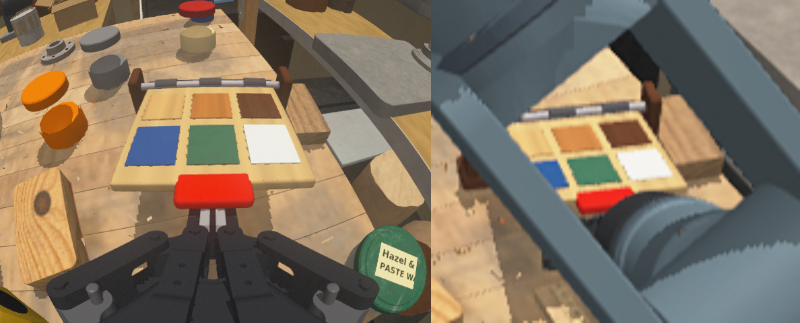

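The wrist view shows the shut fingers under the middle of the red tab (215,190), with the leaf resting on them at about 0.2 rad. I'll compute an arc path for the fingertips.

```bash
python3 - <<'E'
import numpy as np
ph=np.r_[.2,np.arange(.32,3.19,.12),3.19]
th=np.interp(ph,[.2,.62,1.9],[.945,.945,0]);r=np.interp(ph,[.2,.62,1.0],[.138,.130,.125])
s=ph+th
d=.005+.011*np.abs(np.sin(s))
P=np.c_[-r*np.cos(ph)-d*np.sin(ph), .058+r*np.sin(ph)-d*np.cos(ph)]
P[0]=[-.1398,.0631]
for i in range(1,len(ph)):
    D=(P[i]-P[i-1])*1000;t=th[i-1]
    print(i,round(ph[i],2),P[i].round(3),'wy %.3f dx %.1f dz %.1f'%(th[i]-t,D@[np.cos(t),np.sin(t)],D@[np.sin(t),-np.cos(t)]))
E
```

```text
1 0.32 [-0.134  0.086] wy 0.000 dx 22.1 dz -8.5
2 0.44 [-0.127  0.101] wy 0.000 dx 15.4 dz -3.5
3 0.56 [-0.12   0.114] wy 0.000 dx 15.6 dz -1.6
4 0.68 [-0.111  0.127] wy -0.044 dx 15.6 dz -0.1
5 0.8 [-0.1    0.138] wy -0.089 dx 15.4 dz 0.7
6 0.92 [-0.089  0.149] wy -0.089 dx 15.2 dz 1.2
7 1.04 [-0.077  0.158] wy -0.089 dx 15.1 dz 1.1
8 1.16 [-0.064  0.166] wy -0.089 dx 15.1 dz 0.6
9 1.28 [-0.051  0.173] wy -0.089 dx 15.1 dz 1.1
10 1.4 [-0.037  0.178] wy -0.089 dx 15.1 dz 1.5
11 1.52 [-0.022  0.182] wy -0.089 dx 15.0 dz 2.0
12 1.64 [-0.007  0.184] wy -0.089 dx 15.0 dz 2.5
13 1.76 [0.008 0.184] wy -0.089 dx 14.9 dz 3.0
14 1.88 [0.023 0.182] wy -0.089 dx 14.8 dz 3.5
15 2.0 [0.038 0.178] wy -0.015 dx 15.0 dz 4.1
16 2.12 [0.053 0.172] wy 0.000 dx 14.6 dz 5.8
17 2.24 [0.067 0.164] wy 0.000 dx 13.9 dz 7.6
18 2.36 [0.08  0.155] wy 0.000 dx 12.9 dz 9.4
19 2.48 [0.091 0.144] wy 0.000 dx 11.7 dz 11.0
20 2.6 [0.102 0.132] wy 0.000 dx 10.2 dz 12.5
21 2.72 [0.11  0.118] wy 0.000 dx 8.6 dz 13.8
22 2.84 [0.117 0.103] wy 0.000 dx 6.7 dz 14.8
23 2.96 [0.122 0.087] wy 0.000 dx 4.8 dz 15.6
24 3.08 [0.124 0.071] wy 0.000 dx 2.7 dz 16.1
25 3.19 [0.125 0.057] wy 0.000 dx 0.7 dz 13.9
```

Request:
servo_tool:
  commands: "0 0 0 11 0 -4 0; 0 0 0 11 0 -4 0; 0 0 0 15 0 -3 0; 0 0 0 15 0 -2 0; 0 -0.04 0 15 0 0 0"

```text
time_s: 8.78
eef_pos: [0.5086, -0.1591, 0.1254]
eef_rot: [-0.266, 0.713, 0.55, 0.344]
wrist_force: [-1.9, -2.5, -1.0]
opening: 0.0
grasp_force: 1.1
```

```bash
python3 st.py
```

```text
8.775 q [-0.9304  0.5238  1.6687  0.6582  1.6066 -0.8824] tcp stand [ 0.0004 -0.1095  0.1254] F [-1.1772 -2.8657 -0.9642]
tool x,y,z cols in stand
 [[ 0.      0.9995 -0.0006]
 [ 0.6215  0.0005  0.7828]
 [ 0.7832 -0.0004 -0.6218]]
```

On track. Continuing over the top.

Request:
servo_tool:
  commands: "0 -0.09 0 15 0 1 0; 0 -0.09 0 15 0 1 0; 0 -0.09 0 15 0 1 0; 0 -0.09 0 15 0 1 0; 0 -0.09 0 15 0 1 0"

```text
time_s: 9.4
eef_pos: [0.5235, -0.1012, 0.1712]
eef_rot: [-0.135, 0.771, 0.596, 0.176]
wrist_force: [-0.4, -0.6, -2.4]
opening: 0.002
grasp_force: 1.0
```

Request:
servo_tool:
  commands: "0 -0.09 0 15 0 1.5 0; 0 -0.09 0 15 0 2 0; 0 -0.09 0 15 0 2.5 0; 0 -0.09 0 15 0 3 0; 0 -0.09 0 15 0 3.5 0"

```text
time_s: 10.02
eef_pos: [0.5419, -0.0287, 0.1789]
eef_rot: [0.001, 0.791, 0.611, -0.001]
wrist_force: [-0.9, -1.2, -0.8]
opening: 0.001
grasp_force: 0.7
```

```bash
python3 st.py;python3 - <<'E'
from bench import *
from h import *
im=camera('wrist');s=camera('side')[140:340,260:480]
s=cv2.resize(s,(528,480));cv2.imwrite('pics/w4.png',cv2.resize(np.hstack([im,s]),(800,329)))
E
```

```text
10.025 q [-0.2705  0.1625  1.7393 -0.0022  1.2391 -0.0148] tcp stand [-0.0004  0.025   0.1789] F [-0.5678 -1.4081 -0.7738]
tool x,y,z cols in stand
 [[-0.001   0.9995  0.0007]
 [ 0.9995  0.001  -0.0021]
 [-0.0021  0.0007 -1.    ]]
```

View pics/w4.png

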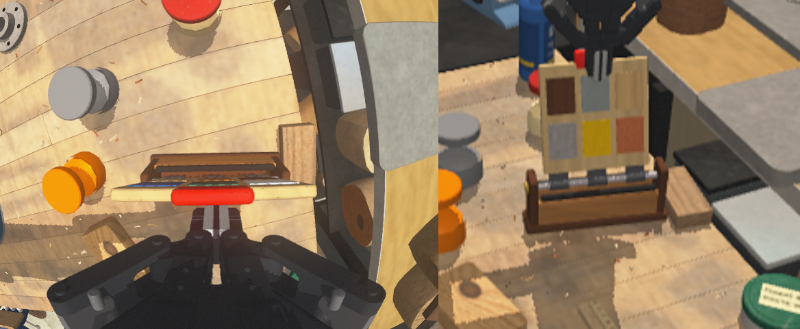

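The leaf is past upright with the fingertips behind its upper panel, and the jar stays clear ahead. Following the arc down.

Request:
servo_tool:
  commands: "0 0 0 15 0 2 0; 0 0 0 14.5 0 6 0; 0 0 0 14 0 7.5 0; 0 0 0 13 0 9.5 0; 0 0 0 11.5 0 11 0"

```text
time_s: 10.75
eef_pos: [0.5597, 0.0364, 0.1409]
eef_rot: [-0.0, 0.791, 0.611, 0.0]
wrist_force: [-0.7, -0.9, 0.4]
opening: -0.001
grasp_force: 0.5
```

Request:
servo_tool:
  commands: "0 0 0 10 0 12.5 0; 0 0 0 8.5 0 14 0; 0 0 0 6.5 0 15 0; 0 0 0 4.5 0 13 0; 0 0 0 0 0 0 0"

```text
time_s: 11.38
eef_pos: [0.566, 0.0646, 0.0857]
eef_rot: [-0.001, 0.791, 0.612, -0.001]
wrist_force: [0.2, -0.3, 0.6]
opening: 0.001
grasp_force: 0.0
```

```bash
python3 st.py
```

```text
11.375 q [-0.0948  0.3431  1.727   0.0002  1.074   0.1598] tcp stand [-0.0007  0.1213  0.0857] F [ 0.2444 -0.2137  0.5871]
tool x,y,z cols in stand
 [[-0.0012  0.9995 -0.0026]
 [ 0.9995  0.0012 -0.0002]
 [-0.0002 -0.0026 -1.    ]]
```

Request:
servo_tool:
  commands: "0 0 0 1 0 7 0; 0 0 0 1 0 7 0; 0 0 0 0 0 5 0; 0 0 0 0 0 3 0; 0 0 0 0 0 0 0"

```text
time_s: 12.0
eef_pos: [0.5672, 0.066, 0.065]
eef_rot: [-0.0, 0.791, 0.611, -0.0]
wrist_force: [-0.3, -0.2, 0.0]
opening: -0.004
grasp_force: 0.0
```

```bash
python3 st.py
```

```text
12.0 q [-0.0919  0.3761  1.7328 -0.0001  1.0334  0.1633] tcp stand [0.    0.123 0.065] F [-0.2302 -0.2238  0.0486]
tool x,y,z cols in stand
 [[-0.0008  0.9995 -0.0006]
 [ 0.9995  0.0008 -0.0002]
 [-0.0002 -0.0006 -1.    ]]
```

Request:
servo_tool:
  commands: "0 0 0 0 0 1.5 0; 0 0 0 0 0 1 0; 0 0 0 0 0 1 0; 0 0 0 0 0 0 0"

```text
time_s: 12.5
eef_pos: [0.5676, 0.0661, 0.0623]
eef_rot: [0.0, 0.791, 0.611, 0.0]
wrist_force: [-2.0, -0.3, 4.5]
opening: 0.006
grasp_force: 2.2
```

```bash
python3 st.py; python3 - <<'E'
from bench import *
from h import *
im=camera('wrist');s=camera('side')[140:340,260:480]
s=cv2.resize(s,(528,480));cv2.imwrite('pics/w5.png',cv2.resize(np.hstack([im,s]),(800,329)))
E
```

```text
12.5 q [-0.0917  0.3805  1.7333 -0.      1.0276  0.1633] tcp stand [0.0004 0.1232 0.0623] F [-1.9136 -0.779   4.5069]
tool x,y,z cols in stand
 [[-0.001   0.9995  0.0002]
 [ 0.9995  0.001  -0.    ]
 [-0.      0.0002 -1.    ]]
```

View pics/w5.png

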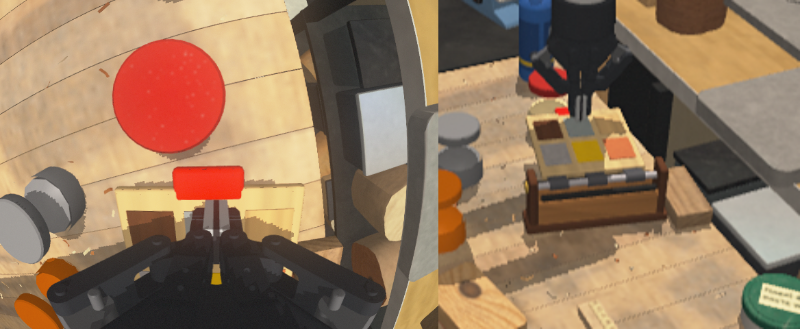

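The leaf is down and the jar (170,97) is clear of the tab (208,183). I'll press a little more to make sure it sits on the stop, then retreat.

Request:
servo_tool:
  commands: "0 0 0 0 0 1 0; 0 0 0 0 0 1 0; 0 0 0 0 0 0 0; 0 0 0 0 0 0 0"

```text
time_s: 13.1
eef_pos: [0.5678, 0.0661, 0.0618]
eef_rot: [0.0, 0.791, 0.612, 0.0]
wrist_force: [-6.8, 0.0, 17.6]
opening: 0.001
grasp_force: 8.9
```

Request:
servo_tool:
  commands: "0 0 0 0 0 -5 0; 0 0 0 0 0 -20 0; 0 0 0 0 0 -40 0; 0 0 0 0 0 -40 0; 0 0 0 0 0 0 0"

```text
time_s: 13.72
eef_pos: [0.57, 0.0659, 0.1685]
eef_rot: [0.002, 0.791, 0.611, 0.003]
wrist_force: [-0.1, -0.8, -0.2]
opening: -0.002
grasp_force: 0.0
```

```bash
python3 jar.py; python3 - <<'E'
from bench import *
from h import *
s=camera('side')[120:340,230:530]
im=camera('wrist')
cv2.imwrite('pics/w6.png',cv2.resize(np.hstack([im,cv2.resize(s,(655,480))]),(800,296)))
E
```

```text
13.725 tcp stand [0.0028 0.1236] [0.57   0.0659 0.1685] [-0.1383 -0.8378 -0.1999]
scene (308, [319.7, 196.3], [309, 188, 22, 18]) [0.5561 0.1359 0.08  ] [-0.0284  0.1877]
scene (42, [332.1, 213.3], [325, 212, 16, 4]) [0.5547 0.0685 0.08  ] [-0.0127  0.1222]
side (341, [327.7, 188.8], [315, 181, 27, 17]) [0.5591 0.1403 0.08  ] [-0.0266  0.1928]
side (84, [340.6, 206.8], [331, 204, 20, 6]) [0.555  0.0653 0.08  ] [-0.0115  0.1192]
wrist (6878, [275.6, 133.9], [229, 87, 94, 94]) [0.5634 0.1428 0.08  ] [-0.023   0.1962]
wrist (1829, [308.7, 211.4], [277, 197, 64, 30]) [0.5704 0.0907 0.08  ] [-0.0031  0.1476]
```

View pics/w6.png

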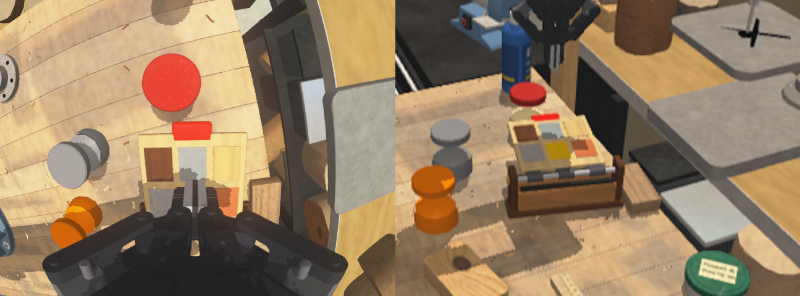

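The leaf lies flat on the +y side. The jar stands upright at y ≈ 0.196, 13 mm past the limit and unmoved since the push. Nothing else has shifted, and the robot is clear.

```bash
python3 -c "
from bench import *
print(hand_in())"
```

```text
the job is handed in; nothing more can be done
None
```

I handed the job in: the jar was slid upright to about 13 mm past the 183 mm limit, and the leaf was turned over and pressed flat against its stop on the other side (about 14 s used). No verdict came back from the hand-in.

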